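Build the cheese display tower and crown it with its price ticket

TASK

Build a display tower in the middle of the round slate: the black cheese at the bottom, the yellow one on it, the red one on top, in that order, one after another, each lying flat and centred on the one below. Then slide the price-ticket holder along its rail to the open end, lift it off and stand it upright in the middle of the red cheese. Leave the two jars and the olive bowl where they are, and let go of everything.

Things in the scene. Friction and masses are not known exactly. Their poses are not given: they have to be found in the camera images.
- black_cheese: Black-rind round cheese, a flat disc 66 mm in diameter and 28 mm tall, edges bevelled 4 mm top and bottom, 50 to 155 g, firm. Lies flat on the counter at the start. Origin: centre of its underside; z up along its axis.
- yellow_cheese: Yellow cheese with brown specks on top: round cheese, a flat disc 60 mm in diameter and 28 mm tall, edges bevelled 4 mm top and bottom, 50 to 155 g, firm. Lies flat on the counter at the start. Origin: centre of its underside; z up along its axis.
- red_cheese: Plain dark-red round cheese, a flat disc 54 mm in diameter and 28 mm tall, edges bevelled 4 mm top and bottom, 50 to 155 g, firm. Lies flat on the counter at the start. Origin: centre of its underside; z up along its axis.
- ticket: Price-ticket holder, 35-70 g: steel foot 30x30x5 mm (z 0-5); neck 8 (x) by 16 mm (y) to z=19; upright pale wooden block 12 mm thick (x), 40 wide (y), z 19-59, white card with red stripe on both faces; grip it across its thickness. Origin: centre of the foot's underside, z up. At the start it stands on the rail's floor, its y along the rail's y, its foot captive under the rail's lips.
- slate: Dark blue-grey round slate, 120 mm in diameter, 8 mm thick, fixed flat on the counter. Origin: centre of its underside; its top is at z = 8 mm.
- rail: Fixed aluminium T-slot rail, 42 mm wide (x), along its y from -106 (black end stop) to +115 mm (open end). Origin: underside, centreline. Floor 3 mm thick, channel 34 wide, 8 high. Lips (z 11-14 mm, slot of 14) run y -100 to +50; beyond is bare floor. The holder slides easily (under 1 N), lifts free once its centre passes y = 70 mm and stands fully on the floor up to y = 100.
- honey_jar: Bystander, do not move: amber honey jar with brass lid, 56 mm in diameter, 75 mm tall, loose. Origin: centre of its underside.
- jam_jar: Bystander, do not move: dark-red jam jar with black lid, 56 mm in diameter, 75 mm tall, loose. Origin: centre of its underside.
- olive_bowl: Bystander, do not move: white bowl of green olives, 100 mm in diameter, 40 mm tall, loose. Origin: centre of its underside.

How it is judged:
By the outcome, as a careful person would: the job done as asked, in the order asked, and still so for the second after the job is handed in, with the robot touching nothing.
It also fails if it takes over 120 s, if anything falls off the work surface, if the arm or the gripper's body presses on something with over 40 N, if the wrist force passes 120 N, or if a joint passes its speed limit or range.

ROBOT

A 6-joint arm with a two-finger parallel gripper is mounted at the origin on the work surface. World frame = base frame: x ahead of the robot, y to its left, z up, the work surface at z = 0. Lengths are in m, angles in rad, forces in N, time in s.
With the tool pointing down it reaches from about 0.4 to 0.825 m from the base axis. Payload 7 kg.
Tool frame: the origin (TCP) lies at the very end of the fingers, on their centre line; the grasp point (between the pads) lies 19 mm behind it; z points along the fingers, x is the direction in which the jaws open and shut, and the axes are right-handed (so a half turn about z gives the same grasp; the last joint's range is limited). The gripper opens to 88 mm and grips with 3 to 60 N. Pads are 19 mm wide; open, the fingers measure 130 mm over their backs; the gripper's body (78 mm by 193 mm) begins 47 mm behind the grasp point.
Start: joints at [-0.848, 0.359, 0.012, 0, -1.224, -0.288], TCP at [0.284, -0.612, 0.227] pointing down, gripper open.
Joint ranges: [-3.07, 3.07], [-1.43, 2.12], [-1.02, 1.25], [-3.03, 1.67], [-3.05, -0], [-3.03, 3.03]. Speed limits (rad/s): [2.39, 2.39, 3.01, 3.14, 3.14, 3.14].

INTERFACE

Orientations are given as [roll, pitch, yaw] about the fixed x, y, z axes, in that order (R = Rz(yaw) Ry(pitch) Rx(roll)).
In Python, from station import telemetry, grab_frame, arm, regions_of, pinpoint gives the robot as it stands. The module is installed in compiled form; this text tells all that it offers.
- The arm moves only by the shell command python3 -m inch 'ROWS' [FORCE]. ROWS is text: rows parted by semicolons, each of 7 numbers parted by spaces: the opening, from 0 (shut) to 1 (fully open), then the shift along the world's x, y, z in cm, then the turn, a rotation vector about the world's x, y, z in degrees. A call has 1 to 12 rows; each row is the pose to reach, as a shift and turn from the pose measured when the call began; what a row does not reach only later rows make up. A row lasts 1/8 s, in which the tool goes at most 62.5 mm and 10.7 degrees, less where a joint would pass 70% of its speed; a pose out of reach is approached as far as the arm can. A call with a gripper value outside its range is refused whole. The fingers move at their own pace and stop on an object; FORCE is the grip in N (left out, the last holds). Time passes only in rows, so rows that repeat a pose let the fingers close. It gives the time, the measured TCP pose, the force and the opening at its end, in the units of the state.
- telemetry.get_state(): the state, without advancing time (a new reading comes with each control period).
- grab_frame(name): name is "scene" or "side" or "wrist"; returns a dict with "pixels" (480x640x3 uint8, red, green, blue), "fx", "fy", "cx", "cy" (pixels), "R" (3x3) and "t" (3): a world point X has camera coordinates R X + t. Camera axes: x right, y down, z forward; pixel columns grow to the right and rows downward; lengths in m; the calibration is good to about 2 mm. A picture is of the moment at which its call begins. There is no depth.
- arm.job_done(): hands the job in, once; it reports no verdict.
Trained networks look in the newest picture that a camera, given by its name, has taken for a name from the list of things; names that differ only in an ending like _2 or _b are one class to them, and where a whole thing is asked for, a point or a joint stands for the part that bears it (a point fixed in the world has none). Each returns a list of dicts, best first, with "p" (0 to 1); they miss things now and then, are a little off and sometimes report something else, mostly with a low value. They report only what shows in the picture. A call takes as long as a camera call.
- regions_of(camera, name): "pixels" (480x640 bool, what is visible of it) and "bbox" ([left, top, right, bottom] in pixels, round what is visible of it).
- pinpoint(camera, name): "location" ([column, row] in pixels: a listed point, or the origin of a listed thing).
The state is a dict: "t": time; "q": joint angles; "qd": joint speeds; "joint_efforts": joint torques, N m; "eef_pos": TCP position; "ee_rot": TCP orientation; "force": force on the tool from outside, world axes, zero at the start; "moment": the same for the moment, N m; "width": finger opening in m.
Only numpy, scipy, OpenCV 4.12 (cv2) and the standard library are available. Lean on these libraries where they do the work, as an engineer would, in place of code of your own. Each camera call takes 0.05 s, during which the arm holds its last target. There are 200 camera calls.

## Working session

There is one attempt and no reset: what is moved stays moved. The work goes in short steps, Python scripts to look and compute and a shell command to move; the robot and the scene stay as the last step left them, time stands still between calls to the robot, and variables do not carry over. Pictures are saved under pics/ and viewed, about 12 in all and at most 16, crops included, and the job is handed in when it is done.

```bash
mkdir -p pics; cat > h.py <<'E'
import numpy as np, cv2
from station import telemetry, grab_frame, arm, regions_of, pinpoint
def ray(f,px):
    d=f["R"].T@np.array([(px[0]-f["cx"])/f["fx"],(px[1]-f["cy"])/f["fy"],1.]); return -f["R"].T@f["t"],d
def onz(f,px,z):
    c,d=ray(f,px); return c+d*(z-c[2])/d[2]
def proj(f,X):
    p=f["R"]@np.asarray(X)+f["t"]; return np.array([f["fx"]*p[0]/p[2]+f["cx"],f["fy"]*p[1]/p[2]+f["cy"]])
def tri(obs):
    A=np.zeros((3,3));b=np.zeros(3)
    for f,px in obs:
        c,d=ray(f,px);d=d/np.linalg.norm(d);M=np.eye(3)-np.outer(d,d);A+=M;b+=M@c
    return np.linalg.solve(A,b)
def save(f,n): cv2.imwrite("pics/"+n,f["pixels"][:,:,::-1])
E
python3 - <<'E'
from h import *
np.set_printoptions(precision=4,suppress=True)
F={c:grab_frame(c) for c in("scene","side","wrist")}
for c in F: save(F[c],c+"0.png"); print(c,-F[c]["R"].T@F[c]["t"])
im=np.hstack([F["scene"]["pixels"],F["side"]["pixels"]])
for n in "black_cheese yellow_cheese red_cheese ticket slate rail honey_jar jam_jar olive_bowl".split():
    z=0.003 if n=="ticket" else 0
    o=[]
    for c in F:
        r=pinpoint(c,n)
        for q in r[:2]: print(n,c,round(q["p"],2),np.array(q["location"]),onz(F[c],q["location"],z))
        if r and c!="wrist":o.append((F[c],r[0]["location"]))
    if len(o)>1: print("   tri",tri(o))
print(telemetry.get_state())
E
```

```text
scene [ 0.9112 -0.2728  0.7191]
side [ 0.134  -0.597   0.6286]
wrist [ 0.2163 -0.6433  0.3846]
black_cheese scene 0.73 [237.9 231.4] [ 0.4337 -0.0882 -0.    ]
black_cheese scene 0.7 [145.6 297.1] [ 0.4496 -0.2937  0.    ]
black_cheese side 0.94 [370.6 402.6] [ 0.4513 -0.3001  0.    ]
   tri [ 0.4613 -0.1836 -0.0186]
yellow_cheese scene 0.9 [380.8 151. ] [ 0.4512  0.2769 -0.    ]
yellow_cheese side 0.86 [180.5 222. ] [0.4421 0.28   0.    ]
yellow_cheese side 0.74 [273.4 320.5] [ 0.434 -0.081  0.   ]
   tri [ 0.4451  0.2846 -0.0063]
red_cheese scene 0.69 [312.7 203.1] [ 0.4706  0.0688 -0.    ]
red_cheese scene 0.55 [241.2 232.8] [ 0.4405 -0.085   0.    ]
red_cheese side 0.9 [243.4 267.3] [0.4675 0.068  0.    ]
   tri [ 0.4688  0.0703 -0.0026]
ticket scene 0.68 [341.3 274.2] [0.6335 0.0063 0.003 ]
ticket side 0.76 [329.3 248.3] [0.6266 0.0055 0.003 ]
   tri [ 0.6308  0.0093 -0.0023]
slate scene 0.74 [198.7 385.7] [ 0.6435 -0.2996  0.    ]
slate scene 0.64 [243.5 231.3] [ 0.4404 -0.0796 -0.    ]
slate side 0.94 [275.  319.3] [ 0.4376 -0.0804  0.    ]
   tri [ 0.5266 -0.2008 -0.0094]
rail
[... 302 characters left out ...]
.2507  0.    ]
   tri [ 0.7391 -0.2511  0.0009]
olive_bowl scene 0.7 [240.  232.3] [ 0.4381 -0.0862  0.    ]
olive_bowl scene 0.56 [469.5 203. ] [0.6705 0.3179 0.    ]
olive_bowl side 0.63 [259.7 178.9] [0.6694 0.3195 0.    ]
   tri [ 0.5051 -0.0786  0.2003]
{'t': 1.5, 'q': array([-0.8479,  0.3586,  0.0119, -0.    , -1.2241, -0.2881]), 'qd': array([ 0.0005,  0.0007,  0.0007,  0.0021, -0.0016,  0.0001]), 'joint_efforts': array([ -0.0001, -58.2377,  29.3297,   7.0025,   0.0125,  -0.0001]), 'eef_pos': array([ 0.2843, -0.6122,  0.2266]), 'ee_rot': array([3.1416, 0.    , 2.0056]), 'force': array([-0.181 ,  0.3502, -0.0757]), 'moment': array([0.0024, 0.0137, 0.0389]), 'width': 0.08808985020528266}
```

View pics/scene0.png

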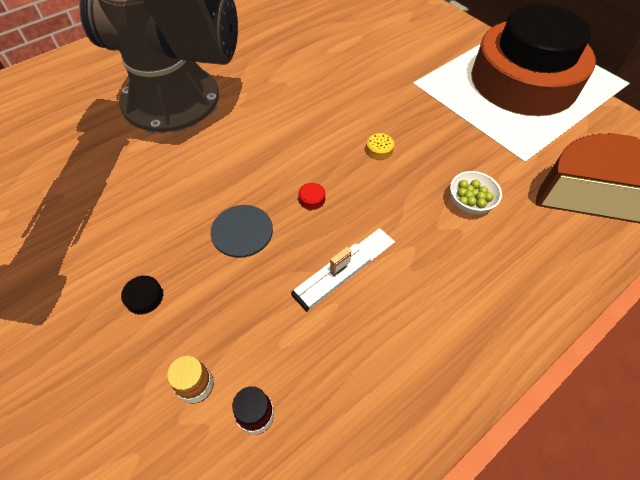

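View pics/side0.png

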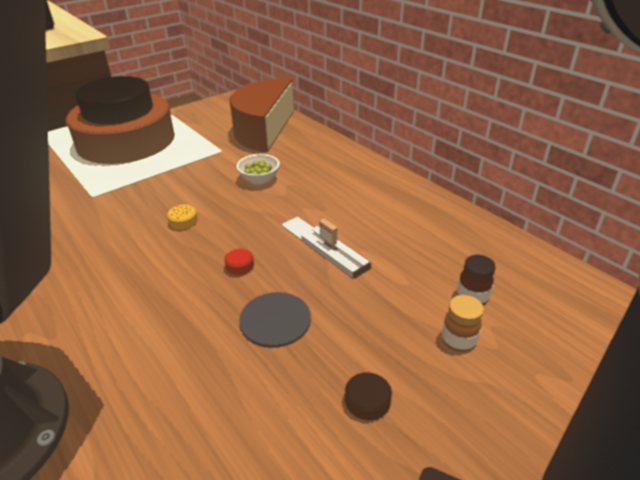

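The scene picture shows the slate at (241,231), black cheese (142,295), red (312,196), yellow (380,146), ticket (341,262), and the rail from the black stop (302,300) to the open end (385,238). The side view agrees. I'll refine these by fitting outlines.

```bash
cat >> h.py <<'E'
from scipy.optimize import minimize
def cyl(r,h,z0=0.,b=0.):
    a=np.linspace(0,2*np.pi,40,endpoint=False);P=[]
    for z,rr in ((0,r-b),(b,r),(h-b,r),(h,r-b)): P.append(np.c_[rr*np.cos(a),rr*np.sin(a),0*a+z+z0])
    return np.vstack(P)
def box(x0,x1,y0,y1,z0,z1): return np.array([[x,y,z] for x in(x0,x1) for y in(y0,y1) for z in(z0,z1)])
def hull(f,P):
    p=P@f["R"].T+f["t"];q=p[:,:2]/p[:,2:]*[f["fx"],f["fy"]]+[f["cx"],f["cy"]]
    m=np.zeros((1920,2560),np.uint8);cv2.fillConvexPoly(m,cv2.convexHull(((q+.5)*4).round().astype(np.int32)),1);return m>0
def fit(FM,P,x0,yaw=None):
    M=[(f,np.kron(m,np.ones((4,4),bool))) for f,m in FM]
    def cost(v):
        a=v[2]*10 if len(v)>2 else 0;c,s=np.cos(a),np.sin(a)
        Q=P@np.array([[c,s,0],[-s,c,0],[0,0,1]])+[v[0],v[1],0]
        return -sum((hull(f,Q)&m).sum()/(hull(f,Q)|m).sum() for f,m in M)
    v0=list(x0)+([yaw/10] if yaw is not None else [])
    S=np.array([v0]+[[v+(0.008 if i==j else 0) for j,v in enumerate(v0)] for i in range(len(v0))])
    r=minimize(cost,v0,method="Nelder-Mead",options=dict(initial_simplex=S,xatol=1e-4,fatol=1e-4))
    v=r.x.copy()
    if len(v)>2:v[2]*=10
    return v,-r.fun/len(M)
def mask(c,f,n,X,tol=25):
    best=None
    for q in regions_of(c,n):
        l,t,r,b=q["bbox"];p=proj(f,X)
        if np.hypot((l+r)/2-p[0],(t+b)/2-p[1])<tol and (best is None or q["p"]>best[0]): best=(q["p"],q["pixels"])
    return best and best[1]
E
python3 - <<'E'
from h import *
np.set_printoptions(precision=4,suppress=True)
F={c:grab_frame(c) for c in("scene","side")}
T={"black_cheese":(cyl(.033,.028,0,.004),(.45,-.297),None),"yellow_cheese":(cyl(.03,.028,0,.004),(.447,.278),None),
"red_cheese":(cyl(.027,.028,0,.004),(.469,.068),None),"slate":(cyl(.06,.008),(.438,-.082),None),
"rail":(box(-.021,.021,-.106,.115,0,.003),(.625,.012),-.2),"honey_jar":(cyl(.028,.075),(.641,-.303),None),"jam_jar":(cyl(.028,.075),(.739,-.251),None),"olive_bowl":(cyl(.05,.04),(.67,.319),None)}
for n,(P,x,y) in T.items():
    FM=[(c,f,mask(c,f,n,[*x,.014],40)) for c,f in F.items()]
    FM=[(c,f,m) for c,f,m in FM if m is not None]
    if not FM: print(n,"none");continue
    if n=="rail":
        for c,f,m in FM:
            u=np.argwhere(m)[:,::-1]; w=np.array([onz(f,k,.007)[:2] for k in u]).astype(np.float32);print(cv2.minAreaRect(w))
    print(n,[c for c,_,_ in FM],*fit([(f,m) for _,f,m in FM],P,x,y),*[fit([(f,m)],P,x,y)[0] for _,f,m in FM])
sc=F["scene"]["pixels"][220:320,280:410];sd=F["side"]["pixels"][210:285,275:375]
cv2.imwrite("pics/rail.png",np.hstack([cv2.resize(sc,(400,300)),cv2.resize(sd,(400,300))])[:,:,::-1])
E
```

```text
black_cheese none
yellow_cheese ['scene', 'side'] [0.4466 0.2751] 0.9317719312694617 [0.4474 0.2737] [0.4467 0.2759]
red_cheese ['scene', 'side'] [0.463 0.072] 0.9283442973677452 [0.4645 0.0708] [0.4625 0.0723]
slate ['scene', 'side'] [ 0.4377 -0.0819] 0.9743691724432176 [ 0.4374 -0.0825] [ 0.4377 -0.0815]
((0.6258260011672974, 0.01801389455795288), (0.05037590488791466, 0.22124868631362915), 2.593963861465454)
((0.626411497592926, 0.016657784581184387), (0.05571328103542328, 0.2227310836315155), 2.0393226146698)
rail ['scene', 'side'] [0.626  0.0165 0.0307] 0.8116035491785885 [0.6253 0.0155 0.0289] [0.6267 0.0181 0.0433]
honey_jar ['scene', 'side'] [ 0.641  -0.3032] 0.8870601710191319 [ 0.6439 -0.3033] [ 0.6423 -0.3018]
jam_jar ['scene'] [ 0.7378 -0.2547] 0.870594929056577 [ 0.7378 -0.2547]
olive_bowl ['scene', 'side'] [0.6698 0.3239] 0.7415719064528958 [0.6605 0.3406] [0.683  0.3436]
```

View pics/rail.png

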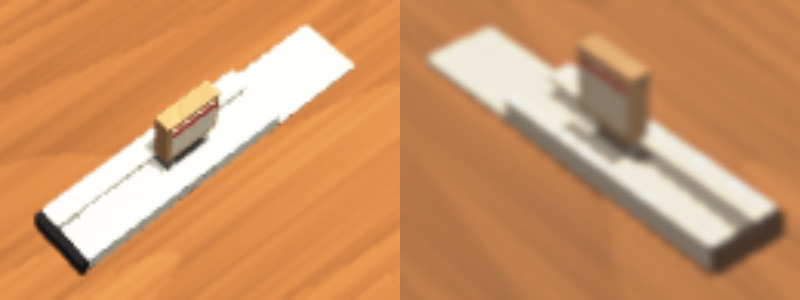

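The fits agree with each other to about 2 mm: yellow (0.447,0.275), red (0.463,0.072), slate (0.438,-0.082), and the rail's yaw about +2°. The crop shows the ticket standing mid-rail with the open end toward +y. Next I move to hover over the black cheese.

```bash
python3 -m inch '1 16.6 31.5 -5 0 0 -24.9;1 16.6 31.5 -5 0 0 -24.9;1 16.6 31.5 -5 0 0 -24.9;1 16.6 31.5 -5 0 0 -24.9;1 16.6 31.5 -5 0 0 -24.9;1 16.6 31.5 -5 0 0 -24.9;1 16.6 31.5 -5 0 0 -24.9;1 16.6 31.5 -5 0 0 -24.9;1 16.6 31.5 -5 0 0 -24.9' 15
python3 - <<'E'
from h import *
np.set_printoptions(precision=4,suppress=True)
f=grab_frame("wrist");save(f,"w1.png")
print(-f["R"].T@f["t"])
X=[.45,-.297,.014]
for q in regions_of("wrist","black_cheese"):print(q["p"],q["bbox"],proj(f,X))
m=mask("wrist",f,"black_cheese",X,80)
if m is not None: print(fit([(f,m)],cyl(.033,.028,0,.004),X[:2]))
m=mask("wrist",f,"slate",[.438,-.082,0],80)
if m is not None: print(fit([(f,m)],cyl(.06,.008),(.438,-.082)))
E
```

```text
t: 3.52
eef_pos: [0.4499, -0.2981, 0.1767]
ee_rot: [3.141, 0.0, 1.57]
force: [0.0, -0.6, -0.4]
width: 0.0879
[ 0.375  -0.298   0.3355]
0.97 [286.0, 185.9, 364.6, 266.3] [323.5928 225.2021]
(array([ 0.4489, -0.295 ]), np.float64(0.9810770780259495))
(array([ 0.4368, -0.0805]), np.float64(0.9869959888525541))
```

View pics/w1.png

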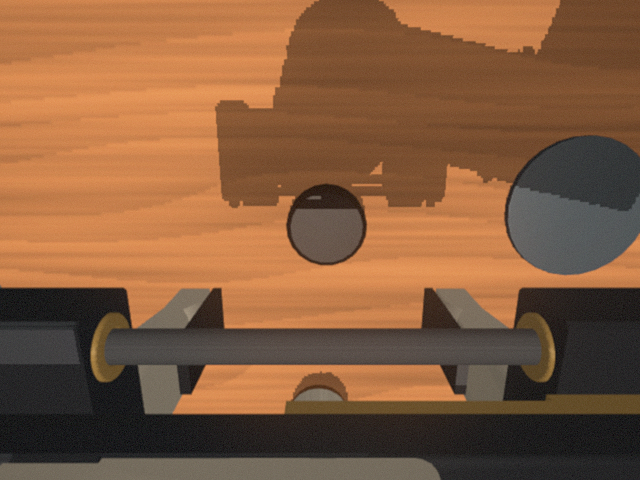

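The wrist view shows the black cheese at (326,225), fitted to (0.449,-0.295), and the slate at (575,205), fitted to (0.437,-0.081). I'll squeeze at two yaws to centre the cheese, then grip it.

```bash
python3 -m inch '1 -0.1 0.3 -6 0 0 0;1 -0.1 0.3 -12 0 0 0;1 -0.1 0.3 -15 0 0 0;1 -0.1 0.3 -17.3 0 0 0;1 -0.1 0.3 -17.3 0 0 0;0 -0.1 0.3 -17.3 0 0 0;0 -0.1 0.3 -17.3 0 0 0;0 -0.1 0.3 -17.3 0 0 0;0 -0.1 0.3 -17.3 0 0 0;0 -0.1 0.3 -17.3 0 0 0' 5
python3 -m inch '1 0 0 0 0 0 0;1 0 0 0 0 0 0;1 0 0 0 0 0 0;1 0 0 0 0 0 45;1 0 0 0 0 0 90;1 0 0 0 0 0 90;1 0 0 0 0 0 90;1 0 0 0 0 0 90;1 0 0 0 0 0 90;1 0 0 0 0 0 90;1 0 0 0 0 0 90;1 0 0 0 0 0 90'
python3 -m inch '1 0 0 0 0 0 0;0 0 0 0 0 0 0;0 0 0 0 0 0 0;0 0 0 0 0 0 0;0 0 0 0 0 0 0' 20
```

```text
t: 4.97
eef_pos: [0.4491, -0.2951, 0.0041]
ee_rot: [3.141, 0.0, 1.57]
force: [-0.5, 0.6, 4.6]
width: 0.0658
t: 6.48
eef_pos: [0.449, -0.2951, 0.0039]
ee_rot: [3.141, 0.0, -3.139]
force: [-0.5, -0.3, 0.0]
width: 0.0876
t: 7.1
eef_pos: [0.4491, -0.2951, 0.0039]
ee_rot: [3.141, 0.0, -3.139]
force: [-0.2, -0.6, -0.7]
width: 0.0653
```

```bash
python3 -m inch '0 0 0 3 0 0 0;0 0 0 5 0 0 0;0 -0.6 5.5 5 0 0 0;0 -1.2 11 5 0 0 0;0 -1.2 16 5 0 0 0;0 -1.2 20 5 0 0 0;0 -1.2 21.4 5 0 0 0;0 -1.2 21.4 5 0 0 0;0 -1.2 21.4 3 0 0 0;0 -1.2 21.4 1.5 0 0 0;0 -1.2 21.4 1.1 0 0 0;0 -1.2 21.4 1.1 0 0 0'
python3 -m inch '0 0 0 -0.1 0 0 0;0 0 0 -0.2 0 0 0;0 0 0 -0.3 0 0 0;0 0 0 -0.3 0 0 0'
```

```text
t: 8.6
eef_pos: [0.437, -0.0817, 0.0148]
ee_rot: [3.141, -0.001, -3.14]
force: [-1.2, 0.8, -0.9]
width: 0.0653
t: 9.1
eef_pos: [0.437, -0.0817, 0.0119]
ee_rot: [3.141, -0.0, -3.14]
force: [0.7, 0.1, -1.6]
width: 0.0653
```

```bash
python3 -m inch '1 0 0 0 0 0 0;1 0 0 0 0 0 0;1 0 0 0 0 0 0;1 0 0 5 0 0 0;1 0 0 10 0 0 0;1 0 0 16.5 0 0 0;1 0 0 16.5 0 0 0;1 0 0 16.5 0 0 0'
python3 - <<'E'
from h import *
np.set_printoptions(precision=4,suppress=True)
f=grab_frame("wrist");save(f,"w2.png")
m=mask("wrist",f,"black_cheese",[.437,-.082,.022],60)
if m is not None: print(fit([(f,m)],cyl(.033,.028,.008,.004),(.437,-.082)))
m=mask("wrist",f,"slate",[.437,-.082,0],60)
if m is not None: print(fit([(f,m)],cyl(.06,.008),(.437,-.082)), fit([(f,m)],np.vstack([cyl(.06,.008),cyl(.033,.028,.008,.004)]),(.437,-.082)))
E
python3 -m inch '1 0.5 6 0 0 0 0;1 1 12 0 0 0 0;1 1 18 0 0 0 0;1 1 24 0 0 0 0;1 1 30 0 0 0 0;1 1 35.7 0 0 0 0;1 1 35.7 0 0 0 0;1 1 35.7 0 0 0 0;1 1 35.7 0 0 0 0'
python3 - <<'E'
from h import *
np.set_printoptions(precision=4,suppress=True)
f=grab_frame("wrist");save(f,"w3.png")
m=mask("wrist",f,"yellow_cheese",[.447,.275,.014],80)
if m is not None: print(fit([(f,m)],cyl(.03,.028,0,.004),(.447,.275)))
a=cv2.imread("pics/w2.png");b=cv2.imread("pics/w3.png");cv2.imwrite("pics/w23.png",cv2.resize(np.hstack([a,b]),(800,300)))
E
```

```text
t: 10.1
eef_pos: [0.4368, -0.0815, 0.177]
ee_rot: [3.14, 0.001, -3.14]
force: [0.3, -0.6, -1.3]
width: 0.0877
(array([ 0.4361, -0.0816]), np.float64(0.983685143870488))
t: 11.38
eef_pos: [0.446, 0.274, 0.1751]
ee_rot: [-3.141, -0.004, -3.141]
force: [0.3, -0.3, 0.0]
width: 0.0878
(array([0.4466, 0.2751]), np.float64(0.9783127707329626))
```

View pics/w23.png

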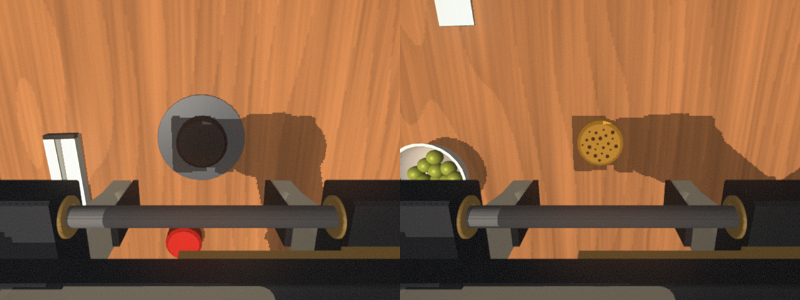

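Left: the black cheese sits centred on the slate at (201,140). Right: the yellow cheese is at (599,143) and fits (0.4466,0.2751).

```bash
python3 -m inch '1 0.05 0.1 -6 0 0 0;1 0.05 0.1 -12 0 0 0;1 0.05 0.1 -15 0 0 0;1 0.05 0.1 -17.1 0 0 0;1 0.05 0.1 -17.1 0 0 0;0 0.05 0.1 -17.1 0 0 0;0 0.05 0.1 -17.1 0 0 0;0 0.05 0.1 -17.1 0 0 0;0 0.05 0.1 -17.1 0 0 0;0 0.05 0.1 -17.1 0 0 0' 5
python3 -m inch '1 0 0 0 0 0 0;1 0 0 0 0 0 0;1 0 0 0 0 0 0;1 0 0 0 0 0 -45;1 0 0 0 0 0 -90;1 0 0 0 0 0 -90;1 0 0 0 0 0 -90;1 0 0 0 0 0 -90;1 0 0 0 0 0 -90;1 0 0 0 0 0 -90;1 0 0 0 0 0 -90;1 0 0 0 0 0 -90'
python3 -m inch '1 0 0 0 0 0 0;0 0 0 0 0 0 0;0 0 0 0 0 0 0;0 0 0 0 0 0 0;0 0 0 0 0 0 0' 20
```

```text
t: 12.72
eef_pos: [0.447, 0.2755, 0.0053]
ee_rot: [3.141, -0.002, -3.141]
force: [-1.7, -1.1, 5.6]
width: 0.0598
t: 14.22
eef_pos: [0.447, 0.2754, 0.0051]
ee_rot: [3.141, -0.002, 1.567]
force: [-0.3, 0.3, -0.4]
width: 0.0877
t: 14.85
eef_pos: [0.4469, 0.2754, 0.0051]
ee_rot: [3.141, -0.002, 1.568]
force: [0.0, 0.4, -0.0]
width: 0.0591
```

```bash
python3 -m inch '0 0 0 4 0 0 0;0 0 0 8 0 0 0;0 -0.2 -6 8 0 0 0;0 -0.5 -12 8 0 0 0;0 -0.7 -18 8 0 0 0;0 -1 -24 8 0 0 0;0 -1 -30 8 0 0 0;0 -1 -34 8 0 0 0;0 -1 -35.7 8 0 0 0;0 -1 -35.7 6 0 0 0;0 -1 -35.7 4.5 0 0 0;0 -1 -35.7 4 0 0 0'
python3 -m inch '0 0 0 0 0 0 0;0 0 0 0 0 0 0'
```

```text
t: 16.35
eef_pos: [0.4362, -0.0818, 0.0444]
ee_rot: [-3.14, -0.002, 1.567]
force: [-0.1, -0.0, -1.2]
width: 0.0593
t: 16.6
eef_pos: [0.4365, -0.0817, 0.0448]
ee_rot: [-3.141, -0.002, 1.568]
force: [0.1, -0.3, -1.0]
width: 0.0591
```

```bash
python3 -m inch '0 0.03 0.02 -0.15 0 0 0;0 0.03 0.02 -0.3 0 0 0;0 0.03 0.02 -0.37 0 0 0;0 0.03 0.02 -0.37 0 0 0'
python3 -m inch '1 0 0 0 0 0 0;1 0 0 0 0 0 0;1 0 0 0 0 0 0;1 0 0 5 0 0 0;1 0 0 10 0 0 0;1 0 0 14 0 0 0;1 0 0 14 0 0 0;1 0 0 14 0 0 0'
python3 - <<'E'
from h import *
np.set_printoptions(precision=4,suppress=True)
f=grab_frame("wrist");save(f,"w4.png")
m=mask("wrist",f,"yellow_cheese",[.437,-.082,.050],60)
if m is not None: print(fit([(f,m)],cyl(.03,.028,.036,.004),(.437,-.082)))
E
python3 -m inch '1 1 5 0 0 0 0;1 2 10 0 0 0 0;1 2.6 15.3 0 0 0 0;1 2.6 15.3 0 0 0 0;1 2.6 15.3 0 0 0 0;1 2.6 15.3 0 0 0 0'
python3 - <<'E'
from h import *
np.set_printoptions(precision=4,suppress=True)
f=grab_frame("wrist");save(f,"w5.png")
m=mask("wrist",f,"red_cheese",[.463,.072,.014],80)
if m is not None: print(fit([(f,m)],cyl(.027,.028,0,.004),(.463,.072)))
a=cv2.imread("pics/w4.png");b=cv2.imread("pics/w5.png");cv2.imwrite("pics/w45.png",cv2.resize(np.hstack([a,b]),(800,300)))
E
```

```text
t: 17.1
eef_pos: [0.4369, -0.0814, 0.0411]
ee_rot: [-3.141, -0.002, 1.568]
force: [0.7, 0.8, -0.2]
width: 0.0593
t: 18.1
eef_pos: [0.4364, -0.0814, 0.1807]
ee_rot: [-3.141, -0.002, 1.568]
force: [0.5, -0.4, -0.6]
width: 0.0876
(array([ 0.4361, -0.0812]), np.float64(0.981906266207742))
t: 18.95
eef_pos: [0.4616, 0.0705, 0.1795]
ee_rot: [-3.138, -0.001, 1.567]
force: [0.1, 0.1, 0.8]
width: 0.0874
(array([0.4622, 0.0727]), np.float64(0.9715522350532497))
```

View pics/w45.png

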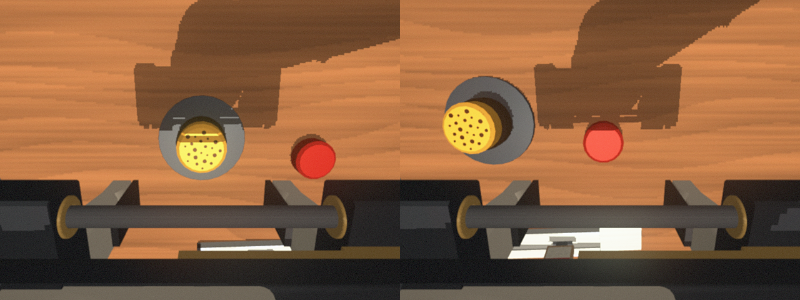

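The yellow cheese is centred on the tower (fit 0.4361,-0.0812). The red cheese is at (603,142) in the montage and fits (0.4622,0.0727).

```bash
python3 -m inch '1 0.05 0.2 -6 0 0 0;1 0.05 0.2 -12 0 0 0;1 0.05 0.2 -15 0 0 0;1 0.05 0.2 -17.5 0 0 0;1 0.05 0.2 -17.5 0 0 0;0 0.05 0.2 -17.5 0 0 0;0 0.05 0.2 -17.5 0 0 0;0 0.05 0.2 -17.5 0 0 0;0 0.05 0.2 -17.5 0 0 0;0 0.05 0.2 -17.5 0 0 0' 5
python3 -m inch '1 0 0 0 0 0 0;1 0 0 0 0 0 0;1 0 0 0 0 0 0;1 0 0 0 0 0 45;1 0 0 0 0 0 90;1 0 0 0 0 0 90;1 0 0 0 0 0 90;1 0 0 0 0 0 90;1 0 0 0 0 0 90;1 0 0 0 0 0 90;1 0 0 0 0 0 90;1 0 0 0 0 0 90'
python3 -m inch '1 0 0 0 0 0 0;0 0 0 0 0 0 0;0 0 0 0 0 0 0;0 0 0 0 0 0 0;0 0 0 0 0 0 0;0 0 0 0 0 0 0' 20
```

```text
t: 20.3
eef_pos: [0.4626, 0.0727, 0.0053]
ee_rot: [-3.139, -0.002, 1.567]
force: [-1.8, 0.9, 6.5]
width: 0.0539
t: 21.8
eef_pos: [0.4626, 0.0726, 0.0052]
ee_rot: [-3.139, -0.002, 3.141]
force: [0.3, -0.4, -0.3]
width: 0.0879
t: 22.55
eef_pos: [0.4626, 0.0726, 0.0052]
ee_rot: [-3.139, -0.002, 3.141]
force: [-0.2, 0.4, -0.7]
width: 0.0533
```

```bash
python3 -m inch '0 0 0 5 0 0 0;0 0 0 10 0 0 0;0 -0.5 -4 10 0 0 0;0 -1.5 -9 10 0 0 0;0 -2.6 -13 10 0 0 0;0 -2.6 -15.4 10 0 0 0;0 -2.6 -15.4 10 0 0 0;0 -2.6 -15.4 8 0 0 0;0 -2.6 -15.4 7 0 0 0;0 -2.6 -15.4 6.8 0 0 0;0 -2.6 -15.4 6.8 0 0 0;0 -2.6 -15.4 6.8 0 0 0'
```

```text
t: 24.05
eef_pos: [0.4369, -0.0811, 0.0736]
ee_rot: [-3.139, -0.001, 3.142]
force: [-0.6, 0.6, -0.7]
width: 0.0532
```

```bash
python3 -m inch '0 0 0 -0.2 0 0 0;0 0 0 -0.35 0 0 0;0 0 0 -0.43 0 0 0;0 0 0 -0.43 0 0 0'
python3 -m inch '1 0 0 0 0 0 0;1 0 0 0 0 0 0;1 0 0 0 0 0 0;1 0 0 5 0 0 0;1 0 0 10 0 0 0;1 0 0 13 0 0 0;1 0 0 13 0 0 0;1 0 0 13 0 0 0'
python3 - <<'E'
from h import *
np.set_printoptions(precision=4,suppress=True)
f=grab_frame("wrist");save(f,"w6.png")
m=mask("wrist",f,"red_cheese",[.437,-.082,.078],60)
if m is not None: print(fit([(f,m)],cyl(.027,.028,.064,.004),(.437,-.082)))
E
python3 -m inch '1 5 2 2 0 0 2;1 10 4 2 0 0 2;1 15 6 2 0 0 2;1 19.2 8.9 2 0 0 2;1 19.2 8.9 2 0 0 2;1 19.2 8.9 2 0 0 2;1 19.2 8.9 2 0 0 2'
python3 - <<'E'
from h import *
np.set_printoptions(precision=4,suppress=True)
f=grab_frame("wrist");save(f,"w7.png")
for n in("ticket","rail"):
    for q in pinpoint("wrist",n):print(n,q["p"],q["location"],onz(f,q["location"],.003 if n=="ticket" else 0))
print(proj(f,[.63,.006,.003]))
a=cv2.imread("pics/w6.png");b=cv2.imread("pics/w7.png");cv2.imwrite("pics/w67.png",np.hstack([cv2.resize(a,(300,225),interpolation=3),cv2.resize(b,(500,375))[:225]])) 
cv2.imwrite("pics/w7s.png",np.vstack([np.hstack([cv2.resize(a,(800,600))[120:360,200:600],cv2.resize(b,(800,600))[120:360,200:600]]),b[60:360,:][:, :].copy() if 0 else cv2.resize(b,(800,600))[0:360]]))
E
```

```text
t: 24.55
eef_pos: [0.437, -0.0812, 0.0693]
ee_rot: [-3.139, -0.001, 3.142]
force: [1.1, -0.2, -0.9]
width: 0.0531
t: 25.55
eef_pos: [0.4365, -0.0811, 0.1988]
ee_rot: [-3.14, -0.002, 3.141]
force: [-0.8, -0.2, 0.1]
width: 0.0875
(array([ 0.436, -0.081]), np.float64(0.9712365445989073))
t: 26.52
eef_pos: [0.6275, 0.0072, 0.2181]
ee_rot: [-3.139, -0.004, -3.107]
force: [-0.2, -0.0, 0.0]
width: 0.087
ticket 0.94 [325.6, 216.0] [0.6226 0.0104 0.003 ]
rail 0.84 [320.8, 219.5] [0.6272 0.0147 0.    ]
[318.1678 211.2498]
```

View pics/w7s.png

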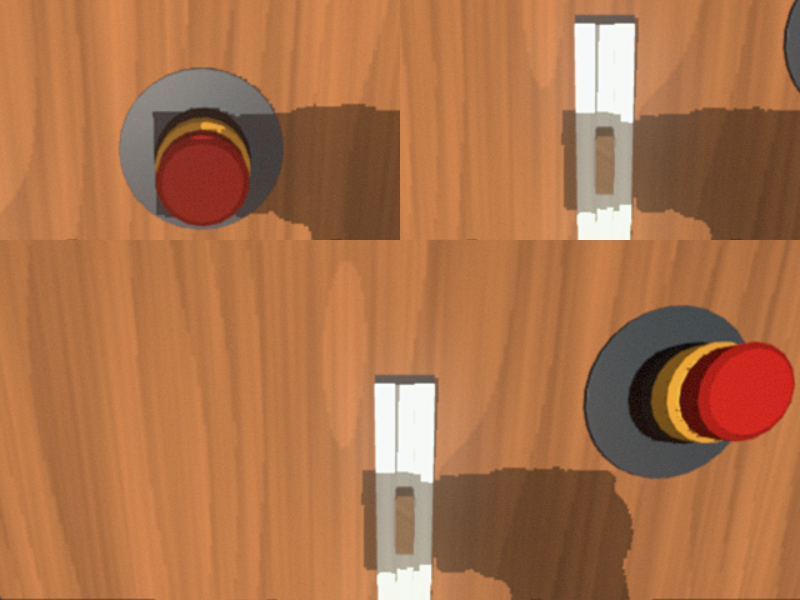

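The tower looks well stacked. The ticket block top is at about (324,224) in the wrist image and lies along the rail. I'll fit the block and the rail edges.

```bash
python3 - <<'E'
from h import *
np.set_printoptions(precision=4,suppress=True)
f=grab_frame("wrist");im=f["pixels"].astype(int)
m=mask("wrist",f,"ticket",[.625,.008,.04],60)
if m is not None:
    ys,xs=np.where(m);print("bbox",xs.min(),xs.max(),ys.min(),ys.max(),m.sum())
    print(fit([(f,m)],box(-.006,.006,-.02,.02,.022,.062),(.625,.008),.035),fit([(f,m)],box(-.006,.006,-.02,.02,.022,.062),(.625,.008)))
L=[];R=[]
for r in range(118,185,3):
    w=np.where(im[r,260:400].min(1)>180)[0]+260
    if len(w)>20: L.append(onz(f,(w[0],r),.014)[:2]);R.append(onz(f,(w[-1]+1,r),.014)[:2])
for E in(L,R):
    E=np.array(E);p=np.polyfit(E[:,1],E[:,0],1);print("edge x at y=-.05,.0:",np.polyval(p,[-.05,0]),"slope dx/dy",p[0])
# block top by colour: brown vs grey within shadow
row=im[224,290:360];print([tuple(v) for v in row[16:56:2]])
E
```

```text
bbox 316 332 198 250 842
(array([0.6255, 0.0097, 0.0427]), np.float64(0.8686524822695035)) (array([0.6253, 0.0089]), np.float64(0.8510399100618324))
edge x at y=-.05,.0: [0.6481 0.6463] slope dx/dy -0.0345476862974387
edge x at y=-.05,.0: [0.6055 0.6037] slope dx/dy -0.03563845528824094
[(np.int64(175), np.int64(167), np.int64(153)), (np.int64(175), np.int64(166), np.int64(152)), (np.int64(177), np.int64(172), np.int64(158)), (np.int64(181), np.int64(172), np.int64(158)), (np.int64(172), np.int64(167), np.int64(151)), (np.int64(165), np.int64(136), np.int64(122)), (np.int64(146), np.int64(113), np.int64(85)), (np.int64(146), np.int64(114), np.int64(82)), (np.int64(154), np.int64(122), np.int64(90)), (np.int64(151), np.int64(119), np.int64(86)), (np.int64(147), np.int64(113), np.int64(84)), (np.int64(141), np.int64(112), np.int64(83)), (np.int64(145), np.int64(113), np.int64(85)), (np.int64(169), np.int64(139), np.int64(126)), (np.int64(174), np.int64(170), np.int64(154)), (np.int64(173), np.int64(168), np.int64(150)), (np.int64(177), np.int64(170), np.int64(156)), (np.int64(181), np.int64(175), np.int64(157)), (np.int64(170), np.int64(165), np.int64(148)), (np.int64(172), np.int64(164), np.int64(150))]
```

```bash
python3 -m inch '1 -0.25 0.18 -6 0 0 0;1 -0.25 0.18 -12 0 0 0;1 -0.25 0.18 -16 0 0 0;1 -0.25 0.18 -19 0 0 0;0.4 -0.25 0.18 -19 0 0 0;0 -0.25 0.18 -19 0 0 0;0 -0.25 0.18 -19 0 0 0;0 -0.25 0.18 -19 0 0 0;0 -0.25 0.18 -19 0 0 0;0 -0.25 0.18 -19 0 0 0;0 -0.25 0.18 -19 0 0 0' 12
```

```text
t: 28.15
eef_pos: [0.6255, 0.0093, 0.0289]
ee_rot: [-3.139, -0.002, -3.107]
force: [0.7, 0.1, -0.9]
width: 0.0231
```

```bash
python3 -m inch '0 -0.05 0 0 0 0 0;0 -0.05 0 0 0 0 0;0 -0.05 0 0 0 0 0;0 -0.05 0 0 0 0 0'
```

```text
t: 28.65
eef_pos: [0.6249, 0.0092, 0.0288]
ee_rot: [-3.139, -0.002, -3.107]
force: [0.5, -0.5, -0.7]
width: 0.0117
```

Gripped at 11.7 mm with no side load. Now I slide it along the rail.

```bash
python3 -m inch '0 -0.04 1 0 0 0 0;0 -0.11 3 0 0 0 0;0 -0.18 5 0 0 0 0' 20
python3 -m inch '0 -0.05 1.5 0 0 0 0;0 -0.1 3 0 0 0 0;0 -0.14 4.1 0 0 0 0;0 -0.14 4.1 0 0 0 0;0 -0.14 4.1 0 0 0 0'
python3 - <<'E'
from h import *
np.set_printoptions(precision=4,suppress=True)
f=grab_frame("side");g=grab_frame("scene")
cv2.imwrite("pics/sl.png",np.hstack([cv2.resize(g["pixels"][200:320,280:440],(400,300)),cv2.resize(f["pixels"][200:290,255:375],(400,300))])[:,:,::-1])
print(telemetry.get_state()["eef_pos"],telemetry.get_state()["force"])
E
```

```text
t: 29.02
eef_pos: [0.6232, 0.0609, 0.0289]
ee_rot: [-3.139, -0.002, -3.107]
force: [0.3, -0.1, 0.1]
width: 0.0117
t: 29.65
eef_pos: [0.6216, 0.1017, 0.0288]
ee_rot: [-3.139, -0.003, -3.107]
force: [0.2, 0.0, -0.1]
width: 0.012
[0.6217 0.1014 0.0288] [ 0.7757 -0.109   0.2855]
```

View pics/sl.png

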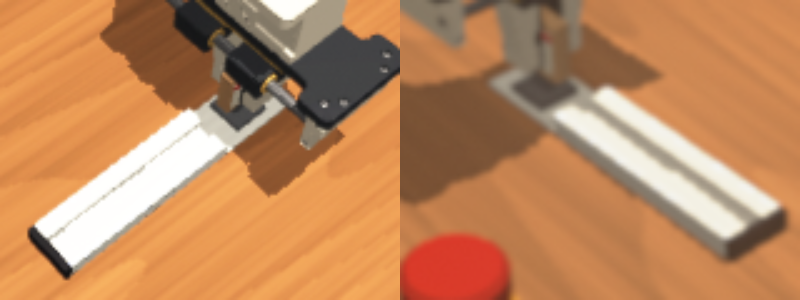

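The foot is fully clear of the lips on the bare floor (scene crop 238,108). I'll lift and carry it over.

```bash
python3 -m inch '0 0 0 1.5 0 0 0;0 0 0 4 0 0 0;0 0 0 9 0 0 0;0 0 0 13 0 0 0;0 -4 -4 13 0 0 0;0 -8 -8 13 0 0 0;0 -12 -12 13 0 0 0;0 -16 -16 13 0 0 0;0 -18.5 -18.25 13 0 0 0;0 -18.5 -18.25 12 0 0 0;0 -18.5 -18.25 12 0 0 0;0 -18.5 -18.25 12 0 0 0'
python3 - <<'E'
from h import *
np.set_printoptions(precision=4,suppress=True)
f=grab_frame("side");g=grab_frame("scene")
for c,k in(("scene",g),("side",f)):
    print(c,[(q["p"],q["location"]) for q in pinpoint(c,"ticket")[:1]],proj(k,[.4367,-.0812,.034]), proj(k,[.4367,-.0812,.092]))
cv2.imwrite("pics/ab.png",np.hstack([cv2.resize(g["pixels"][120:270,160:320],(400,375)),cv2.resize(f["pixels"][200:350,195:355],(400,375))])[:,:,::-1])
E
```

```text
t: 31.25
eef_pos: [0.4375, -0.0807, 0.1492]
ee_rot: [-3.139, -0.002, -3.107]
force: [0.3, 1.1, -0.7]
width: 0.0117
scene [(0.51, [232.5, 191.5])] [239.184  220.3801] [234.3863 201.4123]
side [(0.88, [268.0, 266.6])] [273.3772 305.4473] [270.7246 279.1938]
```

View pics/ab.png

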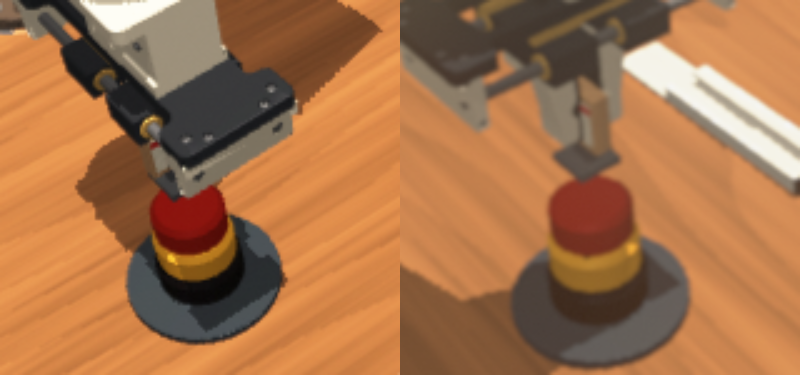

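The foot hangs level about 3 cm above the centre of the red cheese. Lowering now.

```bash
python3 -m inch '0 -0.08 -0.05 -1 0 0 0;0 -0.08 -0.05 -2 0 0 0;0 -0.08 -0.05 -2.7 0 0 0;0 -0.08 -0.05 -2.9 0 0 0;0 -0.08 -0.05 -2.95 0 0 0;0 -0.08 -0.05 -2.95 0 0 0'
python3 -m inch '0 0 0 -0.07 0 0 0;0 0 0 -0.14 0 0 0;0 0 0 -0.14 0 0 0'
```

```text
t: 32.2
eef_pos: [0.4365, -0.0813, 0.1195]
ee_rot: [-3.139, -0.002, -3.107]
force: [-0.1, 0.4, 0.1]
width: 0.0119
t: 32.58
eef_pos: [0.4365, -0.0813, 0.1181]
ee_rot: [-3.139, -0.002, -3.107]
force: [0.7, 0.5, -0.5]
width: 0.012
```

```bash
python3 -m inch '0 0 0 -0.05 0 0 0;0 0 0 -0.05 0 0 0;0 0 0 -0.05 0 0 0'
python3 - <<'E'
from h import *
print(telemetry.get_state()["force"],telemetry.get_state()["eef_pos"])
f=grab_frame("side");g=grab_frame("scene")
cv2.imwrite("pics/ac.png",np.hstack([cv2.resize(g["pixels"][160:250,190:286],(400,375)),cv2.resize(f["pixels"][240:330,225:321],(400,375))])[:,:,::-1])
E
```

```text
t: 32.95
eef_pos: [0.4366, -0.0812, 0.1177]
ee_rot: [-3.139, -0.002, -3.107]
force: [0.9, 0.4, 0.9]
width: 0.012
[0.92791996 0.36513015 0.87257829] [ 0.43655899 -0.08124677  0.1176797 ]
```

View pics/ac.png

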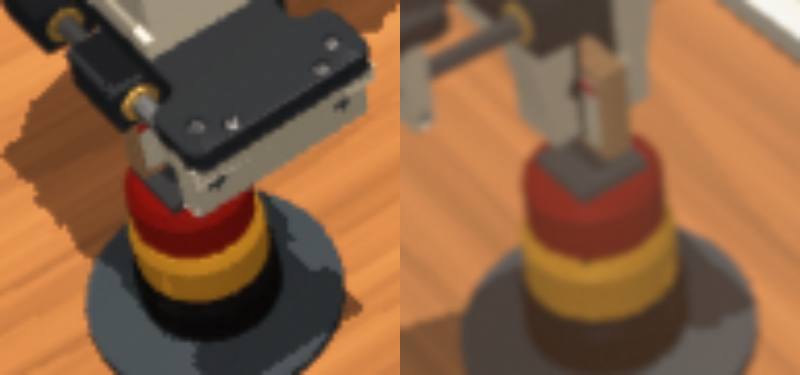

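```bash
python3 -m inch '0 0 0 -0.05 0 0 0;0 0 0 -0.05 0 0 0;0 0 0 -0.05 0 0 0'
python3 -m inch '0.3 0 0 0 0 0 0;0.4 0 0 0 0 0 0;0.5 0 0 0 0 0 0;0.5 0 0 0 0 0 0;0.5 0 0 0 0 0 0;0.5 0 0 3 0 0 0;0.5 0 0 7 0 0 0;0.5 0 0 12 0 0 0;0.5 0 0 12 0 0 0;0.5 4 10 12 0 0 0;0.5 4 14 12 0 0 0;0.5 4 14 12 0 0 0'
python3 - <<'E'
from h import *
np.set_printoptions(precision=4,suppress=True)
F={c:grab_frame(c) for c in("scene","side","wrist")}
o=[]
for c,f in F.items():
    q=pinpoint(c,"ticket")[:1]
    if q:o.append((f,q[0]["location"]));print(c,q[0]["p"],onz(f,q[0]["location"],.092))
    for n,r,z in(("black_cheese",.033,.008),("yellow_cheese",.03,.036),("red_cheese",.027,.064)):
        q=pinpoint(c,n)[:1]
        if q:print("  ",n,q[0]["p"],onz(f,q[0]["location"],z))
    if c!="wrist":
        for n,x in(("honey_jar",(.641,-.303)),("jam_jar",(.738,-.252)),("olive_bowl",(.67,.319))):
            for q in pinpoint(c,n)[:1]:print("  ",n,q["p"],onz(f,q["location"],0))
print("tri",tri(o))
g,s=F["scene"]["pixels"],F["side"]["pixels"]
cv2.imwrite("pics/fin.png",np.vstack([np.hstack([cv2.resize(g[140:260,160:320],(400,300)),cv2.resize(s[220:340,195:355],(400,300))]),np.hstack([cv2.resize(g,(400,300)),cv2.resize(F["wrist"]["pixels"],(400,300))])])[:,:,::-1])
E
```

```text
t: 33.42
eef_pos: [0.4367, -0.0813, 0.1177]
ee_rot: [-3.139, -0.002, -3.107]
force: [-2.1, 1.2, 6.0]
width: 0.0117
t: 34.92
eef_pos: [0.4769, 0.0612, 0.2367]
ee_rot: [-3.139, -0.003, -3.105]
force: [0.4, -0.5, 0.3]
width: 0.044
scene 0.61 [ 0.4435 -0.0795  0.092 ]
   black_cheese 0.81 [ 0.4353 -0.0792  0.008 ]
   yellow_cheese 0.58 [ 0.4398 -0.0804  0.036 ]
   red_cheese 0.58 [ 0.442  -0.0807  0.064 ]
   honey_jar 0.6 [ 0.6438 -0.3043  0.    ]
   jam_jar 0.89 [ 0.7338 -0.2511  0.    ]
   olive_bowl 0.68 [0.6666 0.3237 0.    ]
side 0.65 [ 0.4353 -0.0818  0.092 ]
   black_cheese 0.79 [ 0.4354 -0.084   0.008 ]
   yellow_cheese 0.75 [ 0.4354 -0.0808  0.036 ]
   red_cheese 0.88 [ 0.4373 -0.0825  0.064 ]
   honey_jar 0.75 [ 0.639  -0.3071  0.    ]
   jam_jar 0.82 [ 0.7346 -0.2566  0.    ]
   olive_bowl 0.65 [0.664  0.3108 0.    ]
wrist 0.7 [ 0.4349 -0.0814  0.092 ]
tri [ 0.4371 -0.0796  0.0884]
```

View pics/fin.png

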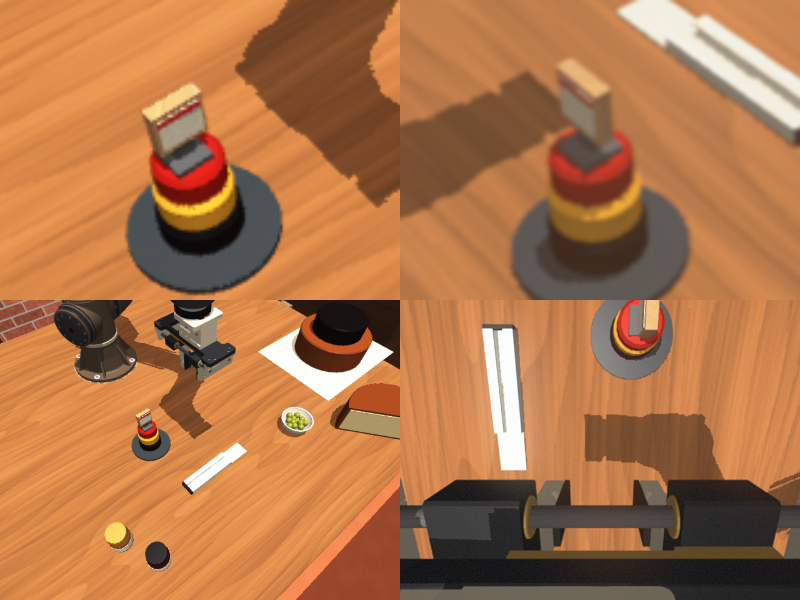

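The tower stands centred on the slate with the ticket upright in the middle of the red cheese. The gripper is clear, and the jars and bowl look unmoved, so I'm handing in.

```bash
python3 -m inch '0.5 0 0 0 0 0 0;0.5 0 0 0 0 0 0'; python3 -c "from station import arm;arm.job_done()"
```

```text
t: 36.22
eef_pos: [0.4767, 0.0588, 0.2376]
ee_rot: [-3.139, -0.002, -3.107]
force: [0.3, 0.8, -0.1]
width: 0.044
the job is handed in; nothing more can be done
```

The job is done and handed in at about 36 s. The cheeses are stacked black, yellow, red in the middle of the slate. I slid the ticket holder to the rail's open end, lifted it off and stood it upright on the red cheese.

**Tower:** wrist-camera fits after each release put all three cheeses within about 1 mm of each other, at roughly (0.436, -0.081).

**Ticket:** the final picture shows it upright in the middle of the red cheese. The side and wrist cameras put its foot within about 2 mm of the tower axis. The scene camera was about 7 mm off in x, and all three cameras combined gave (0.437, -0.080), so I took that reading as network error. Pressing it down before release gave about 6 N.

**Bystanders:** I never worked near the jars or the olive bowl. Their last readings match the first to within about 9 mm for the bowl and 6 mm for the jars. That is within the spread of this network between views.

**Release:** the gripper is open, about 14 cm to the side of the tower, and touching nothing.

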